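Lift a wet-glazed tile with a spatula onto the lamp stand

TASK

The glaze on the grey cloud tile is still wet, so the robot must not touch the tile itself: take the orange-handled lifting spatula, slide its blade under the tile between the two bars of the plain board, and lift the tile off on the blade. Slide it in under the light bar of the other stand, lower it centred on that stand's two bars and square with them, and draw the blade out from beneath. Then lay the spatula flat on the bench, off the board and the stand, without bumping the light bar or disturbing the jar and the palette.

Things in the scene. Friction and masses are not known exactly. Their poses are not given: they have to be found in the camera images.
- tile: Wet-glazed ceramic tile, grey with white clouds on top, 90 x 90 x 8 mm, about 120 g. Origin: centre of its underside; z up, x and y along its sides. It starts on the two bars of the board, roughly centred and square.
- spatula: Lifting spatula, 120 g, flat on the bench. Origin: underside of the blade, where the tile's centre should lie; x to the front edge, z up. Steel blade 46 mm wide (y), 3 thick, x = -80 to +35 mm. A neck (12 mm wide, x = -73 to -87) rises to a level orange handle: x = -145 to -85, 16 mm wide (y), 24 mm high (z = 44 to 68 mm).
- board: Plain plywood board, fixed, 10 mm thick, x = -60 to +90, y = -95 to +95 mm, with two clay-coloured bars along x (x = -65 to +65): 18 mm wide, centred at y = -41 and +41 (64 mm free gap), tops at z = 32 mm. Origin: midway between the bars at bench level; x points away from the robot, z up. Nothing above it.
- stand: Stand, fixed: the same board, bars and frame as board, but with the lamp frame over it. Board and stand may be on either side.
- lamp: White lamp frame, fixed; same frame as the stand. Light bar over its front: x = -100 to -78, y = -95 to +95, z = 189 to 208 mm. Two arms (y = -85, +85; z = 196 to 206) run back to posts, 12 mm thick (feet 24), at x = +78. Front and sides are open below. A gripper held upright on the spatula would hit the bar: lean it back from it.
- jar: Bystander: blue glaze jar with white cap, 56 mm diameter, 75 mm high. Origin: centre of its underside.
- palette: Bystander: white flower-shaped paint palette, 86 mm across, 10 mm high. Origin: centre of its underside.
Mind the look-alikes: they are no part of the job. Leave any blue look-alike of the tile alone.

How it is judged (in metres and radians):
On the way, in this order (a step that is already met when the one before it is completed fails the run):
1. the tile is carried on the spatula, lifted clear of the board (z of tile in the frame of board above 0.037 m and contact force between tile and spatula above 0.4 N and contact force between tile and board below 0.05 N and distance between tile and spatula below 0.05 m), for 0.2 s.
2. the tile is set down on the stand's bars with the blade still beneath it (x of tile in the frame of stand between -0.018 and 0.018 m and y of tile in the frame of stand between -0.012 and 0.012 m and z of tile in the frame of stand between 0.028 and 0.036 m and angle between tile's own z axis and vertical below 0.06 rad and (angle between the x axis of tile and the x axis of stand, either way round below 0.18 rad or angle between the x axis of tile and the y axis of stand, either way round below 0.18 rad) and contact force between tile and stand above 0.3 N and horizontal distance between tile and spatula below 0.05 m), for 0.05 s.
At the end, for the whole second after the job is handed in: Tile at rest on the stand's bars, within 18 mm of centre along them and 12 mm across, underside 28-36 mm up, tilt under 0.06 rad, square to 0.18 rad; spatula still and flat on the bench (origin under 6 mm up, tilt under 0.06 rad), touching neither tile, board nor stand (x of tile in the frame of stand between -0.018 and 0.018 m and y of tile in the frame of stand between -0.012 and 0.012 m and z of tile in the frame of stand between 0.028 and 0.036 m and angle between each of tile, spatula's own z axis and vertical below 0.06 rad and (angle between the x axis of tile and the x axis of stand, either way round below 0.18 rad or angle between the x axis of tile and the y axis of stand, either way round below 0.18 rad) and linear speed of each of tile, spatula below 0.01 m/s and contact force between tile and stand above 0.3 N and contact force between tile and spatula below 0.05 N and height (world z) of spatula below 0.006 m and contact force between spatula and stand below 0.05 N and contact force between spatula and board below 0.05 N).
It fails at once if the robot touches the wet tile (contact force between the arm and tile above 0.5 N).
It fails at once if the fingers touch the wet tile (contact force between the fingers and tile above 0.5 N).
It fails at once if the light bar or its frame is bumped (contact force between anything else and lamp above 3 N).
It fails at once if the tile is tipped over (angle between tile's own z axis and vertical above 0.6 rad).
It fails at once if a bystander is disturbed (moved more than 20 mm) (distance of any of jar, palette from where it was at the start of the episode above 0.02 m).
It also fails if it takes over 66 s, if anything falls off the work surface, if the arm or the gripper's body presses on something with over 40 N, if the wrist force passes 120 N, or if a joint passes its speed limit or range.

ROBOT

A 7-joint arm with a two-finger parallel gripper is mounted at the origin on the work surface. World frame = base frame: x ahead of the robot, y to its left, z up, the work surface at z = 0. Lengths are in mm, angles in degrees, forces in N, time in s.
With the tool pointing down it reaches from about 425 to 950 mm from the base axis. Payload 16.7 kg.
Tool frame: the origin (TCP) lies between the finger pads; the fingertips stand 14 mm ahead of it and the grasp point (between the pads) lies 5 mm behind it (manip.tip_reach is the distance from the TCP to the fingertips, in mm); z points along the fingers, y is the line along which they close (so a half turn about z gives the same grasp; the last joint's range is limited). The gripper opens to 94 mm and grips with 3 to 60 N. Pads are 16 mm wide; open, the fingers measure 119 mm over their backs; the gripper's body (75 mm by 177 mm) begins 78 mm behind the grasp point.
Start: joints at [56.637, 24.414, 4.234, 92.017, -1.954, 63.644, -3.845], TCP at [283.07, -612.737, 219.467] pointing down, gripper open.
Joint ranges: [-163.25, 163.25], [-28.42, 122.38], [-70.27, 78.77], [12.13, 141.07], [-58.53, 238.53], [9.26, 117.41], [-156.51, 156.51]. Speed limits (degrees/s): [108.29, 108.29, 136.94, 136.94, 172.46, 172.46, 172.46].

INTERFACE

Orientations are given as [roll, pitch, yaw] about the fixed x, y, z axes, in that order (R = Rz(yaw) Ry(pitch) Rx(roll)).
In Python, from cell import manip gives the robot as it stands. The module is installed in compiled form; this text tells all that it offers.
- The arm moves only by the tool jog_arm, never from a script. Its argument "increments" is a list of rows, each an object with "jaw": the opening, from 0 (shut) to 1 (fully open); "translation": the shift along the world's x, y, z in cm, a list of three; "turn": the turn about the world's z in rad. A call has 1 to 8 rows; each row shifts and turns the commanded pose from where the row before left it; what a row does not reach is not made up. A row lasts 1/10 s, in which the tool goes at most 50 mm and 8.59 degrees, less where a joint would pass 70% of its speed; a pose out of reach is approached as far as the arm can. A call with a gripper value outside its range is refused whole. The fingers move at their own pace and stop on an object; "grip_force" is the grip in N (left out, the last holds). Time passes only in rows, so rows that do not move let the fingers close. It gives the time, the measured TCP pose, the force, the opening and the grip force at its end, in the units of the state.
- manip.sense(): the state, without advancing time (a new reading comes with each control period).
- manip.read_camera(name): name is "scene" or "top"; returns the picture (400x640x3 uint8, red, green, blue); there is no depth.
- manip.camera_info(name): a dict with "K" (3x3 intrinsics, pixels), "cam_to_world" (4x4, takes a point from camera to world coordinates). Camera axes: x right, y down, z forward; pixel columns grow to the right and rows downward; lengths in mm; the calibration is good to about 2 mm. A picture is of the moment at which its call begins. camera_info takes no time and is no camera call.
- manip.job_done(): hands the job in; it is judged then, once.
The state is a dict: "time": time; "q": joint angles; "dq": joint speeds; "joint_torque": joint torques, N m; "tcp_pos": TCP position; "ee_rot": TCP orientation; "wrist_force": force on the tool from outside, world axes, zero at the start; "moment": the same for the moment, N m; "grip_width": finger opening in mm; "grasp_force": force on a finger pad.
Only numpy, scipy, OpenCV 4.12 (cv2) and the standard library are available. Lean on these libraries where they do the work, as an engineer would, in place of code of your own. Each camera call takes 0.05 s, during which the arm holds its last target. There are 200 camera calls.

## Working session

There is one attempt and no reset: what is moved stays moved. The work goes in short steps, Python scripts to look and compute and a tool call to move; the robot and the scene stay as the last step left them, time stands still between calls to the robot, and variables do not carry over. Pictures are saved under pics/ and viewed, at most 10 in all, crops included, and the job is handed in when it is done.

Besides the shell and the picture viewer there is one more tool, called after "Request:" as name(argument=value, ...) on one line, values as JSON. jog_arm: Moves the arm, as the interface text tells. Its arguments: {"type":"object","properties":{"increments":{"type":"array","items":{"type":"object","properties":{"jaw":{"type":"number"},"translation":{"type":"array","items":{"type":"number"}},"turn":{"type":"number"}}}},"grip_force":{"type":"number"}},"required":["increments"]}

```bash
mkdir -p pics
python3 - <<'E'
from cell import manip
import cv2
s=manip.sense(); print(s)
for n in("scene","top"):
    im=manip.read_camera(n); cv2.imwrite(f"pics/{n}0.png",im[:,:,::-1]); i=manip.camera_info(n); print(n,i["K"],i["cam_to_world"])
E
```

```text
{'time': 0.0, 'q': array([56.63789293, 24.45129288,  4.22997927, 92.05185569, -1.95278284,
       63.64441189, -3.84313501]), 'dq': array([-0.01890256, -0.07898732, -0.03645217,  0.00367695,  0.03893411,
        0.0156401 , -0.00515554]), 'joint_torque': array([-1.62600900e-03, -9.35781670e+01,  3.66552562e+00, -4.54183531e+01,
       -4.89923044e-02,  2.01207516e-02,  8.67972949e-05]), 'tcp_pos': array([ 282.89342197, -612.38873819,  218.7587603 ]), 'ee_rot': array([-1.79924792e+02,  6.01432626e-03,  2.47976768e+01]), 'wrist_force': array([ 0.04878754, -0.28643245,  0.14319582]), 'moment': array([-0.01607347, -0.00120683, -0.00483817]), 'grasp_force': 0.0, 'grip_width': 93.45174735374488}
scene [[449.68065867   0.         319.83801748]
 [  0.         449.68065867 199.91938719]
 [  0.           0.           1.        ]] [[ 3.26115794e-03  7.20650626e-01 -6.93290733e-01  1.26678642e+03]
 [ 9.99837925e-01 -1.46250615e-02 -1.04991023e-02  8.78229526e+01]
 [-1.77056042e-02 -6.93144129e-01 -7.20581521e-01  8.05364852e+02]
 [ 0.00000000e+00  0.00000000e+00  0.00000000e+00  1.00000000e+00]]
top [[433.24061456   0.         314.41600533]
 [  0.         433.24061456 201.2152258 ]
 [  0.           0.           1.        ]] [[ 1.08430932e-02 -9.94680206e-01  1.02438835e-01  4.72184430e+02]
 [-9.99880224e-01 -9.65394540e-03  1.20970336e-02  9.04820786e+01]
 [-1.10437409e-02 -1.02557735e-01 -9.94665746e-01  1.05778573e+03]
 [ 0.00000000e+00  0.00000000e+00  0.00000000e+00  1.00000000e+00]]
```

View pics/scene0.png

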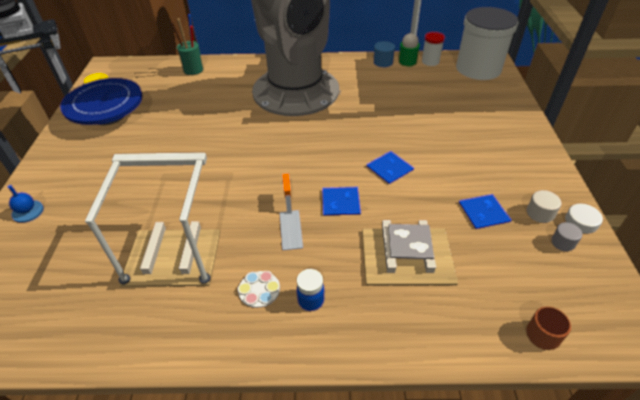

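View pics/top0.png

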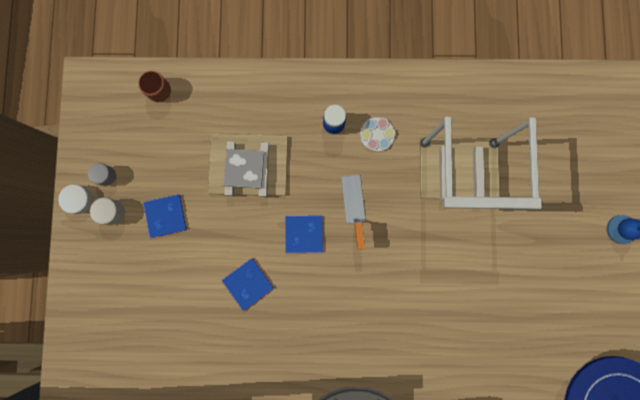

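The scene view shows the lamp stand on the left (px 170,245), the tile on the plain board at (408,240), the spatula at (290,225) with its orange handle at (287,184), the jar at (310,290) and the palette at (259,288). In the top view, the tile is at (245,168), the spatula at (354,200) with its handle at (361,236), and the stand at (460,170).

Candidates for the tile (top-view px):
- Grey cloud tile on the board at (245,168). This is the one.
- Blue look-alikes at (165,216), (304,234) and (248,284), which I leave alone.

There is only one spatula.

```bash
cat > h.py <<'E'
import numpy as np, cv2
from cell import manip
def ray(n,px,z):
    i=manip.camera_info(n); K=np.array(i["K"]);T=np.array(i["cam_to_world"])
    p=np.atleast_2d(np.array(px,float)); d=np.c_[(p-K[:2,2])/[K[0,0],K[1,1]],np.ones(len(p))]@T[:3,:3].T
    o=T[:3,3]; return (o+d*((z-o[2])/d[:,2])[:,None]).round(1)
def comps(im,lo,hi,roi,amin):
    x0,y0,x1,y1=roi; hsv=cv2.cvtColor(im,cv2.COLOR_RGB2HSV)[y0:y1,x0:x1]
    m=cv2.inRange(hsv,np.array(lo),np.array(hi)); n,l,st,c=cv2.connectedComponentsWithStats(m)
    out=[]
    for k in range(1,n):
        if st[k,4]>=amin:
            pts=np.argwhere(l==k)[:,::-1].astype(np.float32)+[x0,y0]
            r=cv2.minAreaRect(pts.astype(np.float32)); out.append((st[k,4],c[k]+[x0,y0],r,cv2.boxPoints(r)))
    return out
E
python3 - <<'E'
from h import *
np.set_printoptions(suppress=True,precision=1)
t=cv2.imread("pics/top0.png")[:,:,::-1].copy()
s=cv2.imread("pics/scene0.png")[:,:,::-1].copy()
hs=cv2.cvtColor(t,cv2.COLOR_RGB2HSV)
for p in[(353,198),(361,236),(245,175),(229,150),(215,150),(200,180),(480,170),(430,170),(450,190)]: print(p,hs[p[1],p[0]])
for nm,lo,hi,roi in[("orange",(3,160,120),(15,255,255),(330,150,400,270)),("grey",(0,0,60),(179,70,255),(330,165,380,250)),("tile/bars",(0,0,60),(179,70,255),(200,120,300,210)),("stand",(0,0,60),(179,70,255),(415,110,550,215))]:
    for a,c,r,b in comps(t,lo,hi,roi,25): print(nm,a,c,r,b.tolist())
a=cv2.resize(t[120:260,200:400][:,:,::-1],(800,560),interpolation=cv2.INTER_CUBIC); cv2.imwrite("pics/c1.png",a)
a=cv2.resize(t[100:230,400:560][:,:,::-1],(720,585),interpolation=cv2.INTER_CUBIC); cv2.imwrite("pics/c2.png",a)
E
```

```text
(353, 198) [ 84   8 155]
(361, 236) [ 14 181 185]
(245, 175) [ 30  12 186]
(229, 150) [ 12   9 135]
(215, 150) [ 20  85 165]
(200, 180) [ 17  96 146]
(480, 170) [ 23  25 175]
(430, 170) [ 20  87 159]
(450, 190) [ 37  13 180]
orange 180 [359.2 235.7] ((359.243896484375, 235.69509887695312), (25.067960739135742, 7.1780500411987305), 83.6598129272461) [[354.29266357421875, 223.63412475585938], [361.42681884765625, 222.8414306640625], [364.19512939453125, 247.75607299804688], [357.06097412109375, 248.54876708984375]]
grey 962 [352.9 198.5] ((352.8208312988281, 198.52169799804688), (47.921966552734375, 20.215669631958008), 83.0887680053711) [[339.9031677246094, 175.95111083984375], [359.9719543457031, 173.51852416992188], [365.7384948730469, 221.09228515625], [345.6697082519531, 223.52487182617188]]
tile/bars 1980 [245.8 168.5] ((245.50042724609375, 168.4853057861328), (44.3631706237793, 54.211849212646484), 1.6846843957901) [[222.5315399169922, 194.92739868164062], [224.1253204345703, 140.73898315429688], [268.46929931640625, 142.043212890625], [266.87554931640625, 196.23162841796875]]
stand 3876 [484.4 171.6] ((480.6420593261719, 162.42520141601562), (121.77981567382812, 92.123046875), 0.6740369200706482) [[419.2145080566406, 207.76722717285156], [420.2982482910156, 115.65056610107422], [542.069580078125, 117.08317565917969], [540.98583984375, 209.1998291015625]]
```

View pics/c1.png

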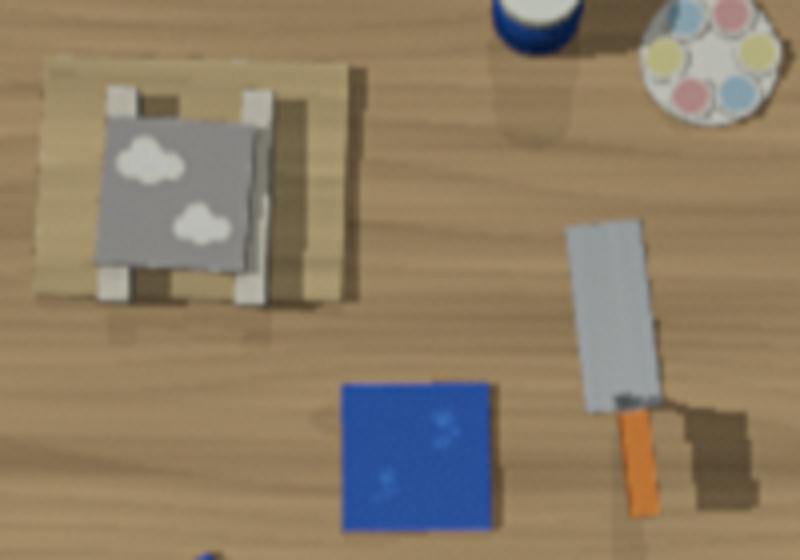

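View pics/c2.png

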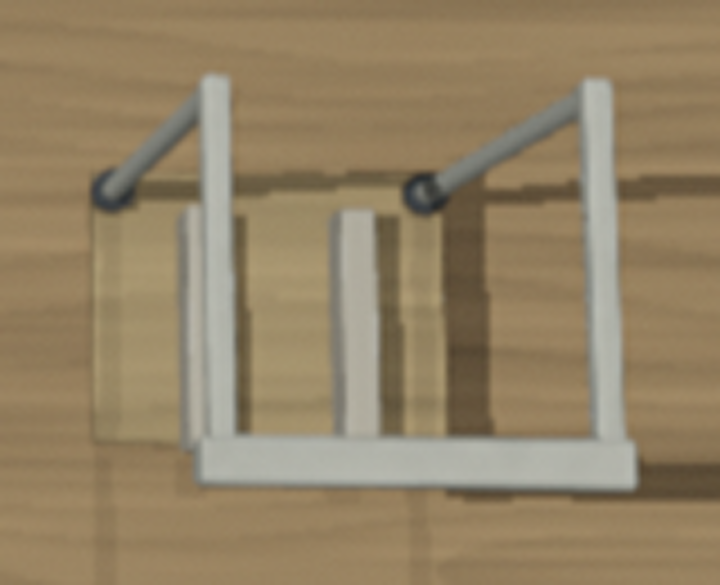

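The first crop confirms the choice: a grey tile with white clouds on two bars, and the spatula blade with its orange handle, handle end at crop (645,515). The second crop shows the stand: post feet at (112,190) and (426,193), light bar from (197,460) to (635,465), and the right bar spanning x = 340–378.

Run:
```python
from h import *
def c1(p,z): p=np.array(p,float); return ray("top",(p+.5)/4-.5+[200,120],z)[:,:2]
def c2(p,z): p=np.array(p,float); return ray("top",(p+.5)/4.5-.5+[400,100],z)[:,:2]
def show(n,P):
    print(n,P.tolist(),"mean",P.mean(0).round(1),"sides",np.linalg.norm(np.roll(P,-1,0)-P,axis=1).round(1))
ang=lambda a,b: np.degrees(np.arctan2((b-a)[1],(b-a)[0])).round(2)
T=c1([(108,116),(254,126),(245,272),(96,264)],40);show("tile",T);print(ang(T[3],T[0]),ang(T[2],T[1]))
B=c1([(46,58),(350,66),(342,302),(36,296)],10);show("board",B);print(ang(B[3],B[0]),ang(B[2],B[1]))
R=c1([(107,87),(138,87),(131,300),(98,300)],32);show("barL",R);print(ang(R[3],R[0]))
R=c1([(244,91),(273,91),(265,304),(235,304)],32);show("barR",R);print(ang(R[3],R[0]))
S=c1([(566,228),(640,219),(661,402),(586,412)],3);show("blade",S);print(ang(S[3],S[0]),ang(S[2],S[1]))
H=c1([(620,410),(648,410),(659,515),(630,517)],68);show("handle",H);print(ang(H[3],H[0]))
F=c2([(112,190),(426,193)],2);show("feet",F);print(ang(F[1],F[0]))
L=c2([(197,438),(634,442),(636,488),(197,484)],208);show("light",L);print(ang(L[2],L[3]),ang(L[1],L[0]))
R=c2([(340,210),(376,210),(380,437),(344,437)],32);show("bar",R);print(ang(R[3],R[0]))
show("front",c2([(93,440),(443,438)],10))
i=manip.camera_info("scene");T=np.array(i["cam_to_world"]);K=np.array(i["K"])
# scene view cross-check
s=cv2.imread("pics/scene0.png")[:,:,::-1].copy()
for n,lo,hi,roi in[("or",(3,160,120),(15,255,255),(270,165,300,200))]:
    for a,c,r,b in comps(s,lo,hi,roi,25): print(a,c,ray("scene",c,60))
print("scene feet",ray("scene",[(125,279),(204,279)],2))
print("scene tile", ray("scene",[(390,222),(429,223),(434,256),(389,258)],40).mean(0))
```

```text
tile [[701.7, 314.7], [696.3, 226.9], [608.2, 230.3], [612.1, 319.0]] mean [654.6 272.7] sides [88.  88.2 88.8 89.7]
-2.75 -2.21
board [[744.7, 361.0], [741.2, 172.4], [594.3, 174.8], [596.2, 361.8]] mean [669.1 267.5] sides [188.6 146.9 187.  148.5]
-0.31 -0.94
barL [[721.4, 317.6], [721.5, 298.8], [591.8, 299.1], [591.6, 318.9]] mean [656.6 308.6] sides [ 18.8 129.7  19.8 129.8]
-0.57
barR [[719.6, 234.6], [719.7, 217.0], [590.1, 219.0], [589.9, 236.9]] mean [654.8 226.9] sides [ 17.6 129.6  17.9 129.7]
-1.02
blade [[642.3, 38.3], [648.3, -7.2], [535.7, -20.0], [529.2, 25.6]] mean [588.9   9.2] sides [ 45.9 113.3  46.1 113.8]
6.41 6.49
handle [[527.0, 10.2], [527.2, -5.8], [467.7, -12.0], [466.4, 4.4]] mean [497.1  -0.8] sides [16.  59.8 16.5 60.9]
5.47
feet [[731.5, -167.9], [731.2, -339.9]] mean [ 731.4 -253.9] sides [172. 172.]
89.9
light [[570.6, -152.8], [570.7, -342.7], [550.5, -342.7], [550.4, -152.5]] mean [ 560.6 -247.7] sides [189.9  20.2 190.2  20.2]
90.03 90.03
bar [[714.2, -281.7], [714.4, -300.9], [592.5, -299.4], [592.3, -280.5]] mean [ 653.3 -290.6] sides [ 19.2 121.9  18.9 121.9]
-0.56
front [[591.9, -153.6], [594.8, -341.5]] mean [ 593.3 -247.6] sides [187.9 187.9]
153 [286.18300654 183.50980392] [[493.6  -3.3  60. ]]
scene feet [[ 720.2 -341.7    2. ]
 [ 722.8 -171.6    2. ]]
scene tile [652.525 272.875  40.   ]
```

Request:
jog_arm(increments=[{"jaw": 1,"translation": [1.2,3.8,0],"turn": -0.02},{"jaw": 1,"translation": [1.2,3.8,0],"turn": -0.02},{"jaw": 1,"translation": [1.2,3.8,0],"turn": -0.02},{"jaw": 1,"translation": [1.2,3.8,0],"turn": -0.02},{"jaw": 1,"translation": [1.2,3.8,0],"turn": -0.02},{"jaw": 1,"translation": [1.2,3.8,0],"turn": -0.02},{"jaw": 1,"translation": [1.2,3.8,0],"turn": -0.02},{"jaw": 1,"translation": [1.2,3.8,0],"turn": -0.02}])

```text
time: 0.9
tcp_pos: [379.1, -307.1, 219.4]
ee_rot: [-180.0, 0.0, 15.6]
wrist_force: [1.5, 0.6, 0.0]
grip_width: 93.8
grasp_force: 0.0
```

Request:
jog_arm(increments=[{"jaw": 1,"translation": [1.2,3.8,0],"turn": -0.02},{"jaw": 1,"translation": [1.2,3.8,0],"turn": -0.02},{"jaw": 1,"translation": [1.2,3.8,0],"turn": -0.02},{"jaw": 1,"translation": [1.2,3.8,0],"turn": -0.02},{"jaw": 1,"translation": [1.2,3.8,0],"turn": -0.02},{"jaw": 1,"translation": [1.2,3.8,0],"turn": -0.02},{"jaw": 1,"translation": [1.2,3.8,0],"turn": -0.02},{"jaw": 1,"translation": [0,0,0],"turn": 0}])

```text
time: 1.7
tcp_pos: [464.1, -37.9, 219.5]
ee_rot: [-179.9, -0.0, 7.9]
wrist_force: [-0.2, -0.7, 1.2]
grip_width: 94.0
grasp_force: 0.0
```

Request:
jog_arm(increments=[{"jaw": 1,"translation": [1.6,3.5,0],"turn": -0.026},{"jaw": 0.5,"translation": [0,0,-4]},{"jaw": 0.5,"translation": [0,0,-4]},{"jaw": 0.5,"translation": [0,0,-4]},{"jaw": 0.5,"translation": [0,0,-3]},{"jaw": 0.5,"translation": [0,0,-1.8]},{"jaw": 0.5,"translation": [0,0,0]},{"jaw": 0.5,"translation": [0,0,0]}])

```text
$.increments[1]: bad value
```

Request:
jog_arm(increments=[{"jaw": 0},{"jaw": 0},{"jaw": 0},{"jaw": 0},{"jaw": 0},{"jaw": 0},{"jaw": 0},{"jaw": 0}], grip_force=50)

```text
$.increments[0]: bad value
```

Request:
jog_arm(increments=[{"jaw": 1,"translation": [1.6,3.5,0],"turn": -0.026},{"jaw": 0.5,"translation": [0,0,-4],"turn": 0},{"jaw": 0.5,"translation": [0,0,-4],"turn": 0},{"jaw": 0.5,"translation": [0,0,-4],"turn": 0},{"jaw": 0.5,"translation": [0,0,-3],"turn": 0},{"jaw": 0.5,"translation": [0,0,-1.8],"turn": 0},{"jaw": 0.5,"translation": [0,0,0],"turn": 0},{"jaw": 0.5,"translation": [0,0,0],"turn": 0}])

```text
time: 2.5
tcp_pos: [479.0, -7.9, 51.7]
ee_rot: [-180.0, 0.0, 6.1]
wrist_force: [-0.5, 0.8, 0.4]
grip_width: 46.9
grasp_force: 0.0
```

Run:
```python
from h import *
t=manip.read_camera("top");s=manip.read_camera("scene")
a=cv2.resize(t[150:290,290:430],(400,400),interpolation=cv2.INTER_CUBIC);b=cv2.resize(s[130:270,220:360],(400,400),interpolation=cv2.INTER_CUBIC)
cv2.imwrite("pics/g1.png",np.hstack([a,b])[:,:,::-1]); print(manip.sense()["tcp_pos"])
```

```text
[479.7781143   -7.87007845  52.58630775]
```

View pics/g1.png

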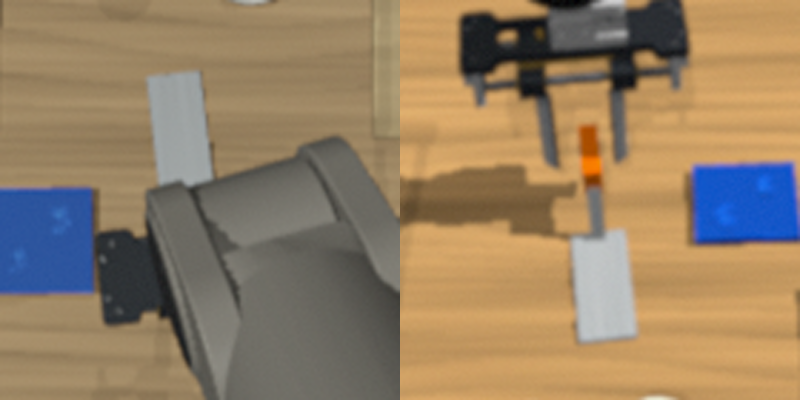

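The fingers straddle the orange handle (scene crop (590,155)), with the handle about 5 mm off centre. I'll shift +y and close.

Request:
jog_arm(increments=[{"jaw": 0.5,"translation": [0,0.45,0],"turn": 0.005},{"jaw": 0,"translation": [0,0,0],"turn": 0},{"jaw": 0,"translation": [0,0,0],"turn": 0},{"jaw": 0,"translation": [0,0,0],"turn": 0},{"jaw": 0,"translation": [0,0,0],"turn": 0},{"jaw": 0,"translation": [0,0,0],"turn": 0},{"jaw": 0,"translation": [0,0,0],"turn": 0},{"jaw": 0,"translation": [0,0,0],"turn": 0}], grip_force=55)

```text
time: 3.4
tcp_pos: [479.0, -3.3, 51.5]
ee_rot: [180.0, 0.0, 6.4]
wrist_force: [-1.1, -0.9, 1.7]
grip_width: 15.2
grasp_force: 55.0
```

Request:
jog_arm(increments=[{"jaw": 0,"translation": [0,0,1],"turn": 0},{"jaw": 0,"translation": [0,0,2],"turn": 0},{"jaw": 0,"translation": [0,0,3],"turn": 0},{"jaw": 0,"translation": [0,0,3],"turn": 0},{"jaw": 0,"translation": [0,0,3],"turn": 0},{"jaw": 0,"translation": [0,0,1],"turn": 0},{"jaw": 0,"translation": [0,0,0],"turn": 0},{"jaw": 0,"translation": [0,0,0],"turn": 0}])

```text
time: 4.2
tcp_pos: [478.5, -3.3, 180.7]
ee_rot: [-180.0, 0.0, 6.4]
wrist_force: [0.2, 0.6, -0.7]
grip_width: 16.1
grasp_force: 55.0
```

Run:
```python
from h import *
s=manip.read_camera("scene");t=manip.read_camera("top")
cv2.imwrite("pics/s2.png",s[:,:,::-1]);cv2.imwrite("pics/t2.png",t[:,:,::-1]); print(manip.sense())
```

```text
{'time': 4.3, 'q': array([ 11.03343459,   9.76272367, -20.17687729, 117.86024894,
         4.1627061 ,  53.15491209, -94.96810597]), 'dq': array([-0.08736209,  0.16684361, -0.03474226, -0.15808745,  0.07304052,
        0.09267701, -0.0450795 ]), 'joint_torque': array([ 9.74431029e-02, -6.10887694e+01, -1.86699651e+00, -4.14644372e+01,
        1.46250258e-02, -1.68683426e-01, -1.87623751e-03]), 'tcp_pos': array([478.30517489,  -3.25923778, 180.22799702]), 'ee_rot': array([-1.79982225e+02,  1.17298619e-01,  6.41205986e+00]), 'wrist_force': array([ 0.97914546,  0.02441639, -0.66545356]), 'moment': array([-0.00543862,  0.0358655 ,  0.00899844]), 'grasp_force': 54.994139671325684, 'grip_width': 15.424481420206526}
```

View pics/s2.png

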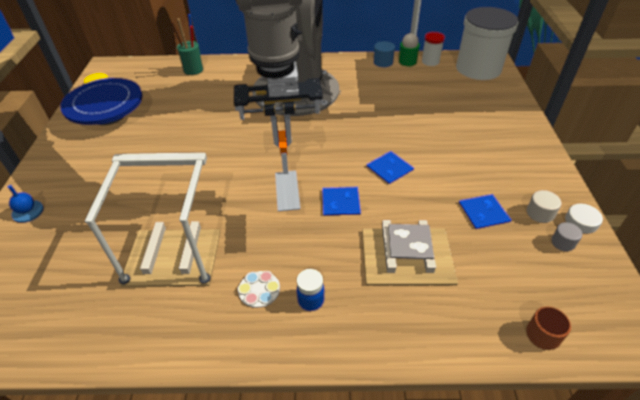

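The spatula is gripped and lifted. In the scene view its blade is at (288,190) and its handle at (283,140), and the wrist cylinder sits well above the gripper body. Next I check the blade for droop.

Run:
```python
from h import *
np.set_printoptions(suppress=True,precision=1)
s=cv2.imread("pics/s2.png")[:,:,::-1].copy()
for a,c,r,b in comps(s,(0,0,110),(179,60,255),(265,165,310,220),100): print(a,c,ray("scene",b,132).tolist(), ray("scene",b,122).tolist())
i=manip.camera_info("scene");T=np.array(i["cam_to_world"]);K=np.array(i["K"])
def proj(p): q=(np.array(p)-T[:3,3])@T[:3,:3]; return (q@K.T)[:2]/q[2]
print(proj([644.6,15.5,132]),proj([532,2.8,132]))
```

```text
879 [286.9 190.2] [[509.7, -24.2, 132.0], [505.8, 26.3, 132.0], [644.2, 36.9, 132.0], [647.5, -8.8, 132.0]] [[498.5, -25.9, 122.0], [494.5, 25.4, 122.0], [635.0, 36.2, 122.0], [638.3, -10.3, 122.0]]
[289.2 209.4] [285.7 172.1]
```

Request:
jog_arm(increments=[{"jaw": 0,"translation": [-0.7,2.8,0],"turn": -0.014},{"jaw": 0,"translation": [-0.7,2.8,0],"turn": -0.014},{"jaw": 0,"translation": [-0.7,2.8,0],"turn": -0.014},{"jaw": 0,"translation": [-0.7,2.8,0],"turn": -0.014},{"jaw": 0,"translation": [-0.7,2.8,0],"turn": -0.014},{"jaw": 0,"translation": [-0.7,2.8,0],"turn": -0.014},{"jaw": 0,"translation": [-0.7,2.8,0],"turn": -0.014},{"jaw": 0,"translation": [-0.7,2.8,0],"turn": -0.014}])

```text
time: 5.1
tcp_pos: [422.1, 221.6, 180.3]
ee_rot: [180.0, 0.1, -0.0]
wrist_force: [0.1, -0.2, -0.2]
grip_width: 15.3
grasp_force: 55.0
```

Request:
jog_arm(increments=[{"jaw": 0,"translation": [-0.8,2.8,0],"turn": -0.014},{"jaw": 0,"translation": [-0.8,2.7,0],"turn": -0.012},{"jaw": 0,"translation": [0,0,-2],"turn": 0},{"jaw": 0,"translation": [0,0,-2.5],"turn": 0},{"jaw": 0,"translation": [0,0,-2.5],"turn": 0},{"jaw": 0,"translation": [0,0,-1],"turn": 0},{"jaw": 0,"translation": [0,0,0],"turn": 0},{"jaw": 0,"translation": [0,0,0],"turn": 0}])

```text
time: 5.9
tcp_pos: [407.2, 276.0, 101.8]
ee_rot: [-180.0, 0.0, -1.5]
wrist_force: [0.5, -0.1, -1.0]
grip_width: 15.6
grasp_force: 55.0
```

Run:
```python
from h import *
s=manip.read_camera("scene");t=manip.read_camera("top")
S=cv2.resize(s[110:290,300:500],(600,540),interpolation=cv2.INTER_CUBIC)
cv2.imwrite("pics/s3.png",s[:,:,::-1]);cv2.imwrite("pics/s3c.png",S[:,:,::-1]); q=manip.sense();print(q["tcp_pos"],q["ee_rot"])
```

```text
[407.57361044 276.12356468 102.4031482 ] [-1.79954542e+02 -6.56267461e-02 -1.51307004e+00]
```

View pics/s3c.png

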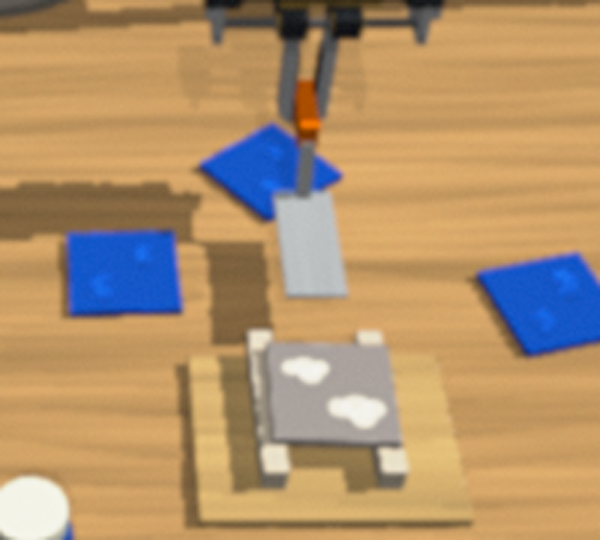

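The blade hovers in front of the gap: front edge at crop (317,297), bars' near ends at (259,340) and (369,338).

Run:
```python
from h import *
f=lambda p:(np.array(p,float)+.5)/3-.5+[300,110]
print(ray("scene",f([(287,297),(346,295)]),54), ray("scene",f([(247,330),(271,330),(357,332),(382,332)]),32), ray("scene",f([(287,482),(263,482)]),10))
```

```text
[[574.9 248.   54. ]
 [573.7 292.6  54. ]] [[588.1 218.3  32. ]
 [588.5 236.4  32. ]
 [591.7 301.2  32. ]
 [592.1 320.1  32. ]] [[712.5 236.   10. ]
 [712.2 219.1  10. ]]
```

Request:
jog_arm(increments=[{"jaw": 0,"translation": [0,-0.1,-1.7],"turn": 0},{"jaw": 0,"translation": [0,0,-1.5],"turn": 0},{"jaw": 0,"translation": [1,-0.03,0],"turn": 0},{"jaw": 0,"translation": [1.5,-0.04,0],"turn": 0},{"jaw": 0,"translation": [1.5,-0.04,0],"turn": 0},{"jaw": 0,"translation": [1.5,-0.04,0],"turn": 0},{"jaw": 0,"translation": [1.5,-0.04,0],"turn": 0},{"jaw": 0,"translation": [0,0,0],"turn": 0}])

```text
time: 6.8
tcp_pos: [479.6, 272.5, 69.6]
ee_rot: [-180.0, -0.0, -1.6]
wrist_force: [-0.0, 0.2, -1.1]
grip_width: 15.4
grasp_force: 55.0
```

Request:
jog_arm(increments=[{"jaw": 0,"translation": [1,-0.03,0],"turn": 0},{"jaw": 0,"translation": [1,-0.03,0],"turn": 0},{"jaw": 0,"translation": [0.9,-0.03,0],"turn": 0},{"jaw": 0,"translation": [0,0,0],"turn": 0},{"jaw": 0,"translation": [0,0,0],"turn": 0}])

```text
time: 7.3
tcp_pos: [506.0, 272.0, 69.3]
ee_rot: [-180.0, 0.0, -1.5]
wrist_force: [0.6, -0.5, -0.9]
grip_width: 15.5
grasp_force: 55.0
```

Request:
jog_arm(increments=[{"jaw": 0,"translation": [0,0,0.4],"turn": 0},{"jaw": 0,"translation": [0,0,0.4],"turn": 0},{"jaw": 0,"translation": [0,0,0.3],"turn": 0},{"jaw": 0,"translation": [0,0,0.3],"turn": 0},{"jaw": 0,"translation": [0,0,0.3],"turn": 0},{"jaw": 0,"translation": [0,0,0.4],"turn": 0},{"jaw": 0,"translation": [0,0,0.4],"turn": 0},{"jaw": 0,"translation": [0,0,0.4],"turn": 0}], grip_force=60)

```text
time: 8.1
tcp_pos: [506.1, 272.0, 98.8]
ee_rot: [-180.0, -0.0, -1.5]
wrist_force: [0.4, 0.2, -2.4]
grip_width: 16.1
grasp_force: 60.0
```

Request:
jog_arm(increments=[{"jaw": 0,"translation": [0,0,0.5],"turn": 0},{"jaw": 0,"translation": [0,0,0.5],"turn": 0},{"jaw": 0,"translation": [0,0,0.5],"turn": 0},{"jaw": 0,"translation": [0,0,0.5],"turn": 0},{"jaw": 0,"translation": [0,0,0.3],"turn": 0},{"jaw": 0,"translation": [0,0,0],"turn": 0},{"jaw": 0,"translation": [0,0,0],"turn": 0},{"jaw": 0,"translation": [0,0,0],"turn": 0}])

```text
time: 8.9
tcp_pos: [505.9, 271.9, 121.2]
ee_rot: [180.0, 0.0, -1.5]
wrist_force: [-0.1, 1.2, -2.1]
grip_width: 15.7
grasp_force: 60.0
```

Run:
```python
from h import *
s=manip.read_camera("scene");t=manip.read_camera("top")
S=cv2.resize(s[110:290,300:500],(600,540),interpolation=cv2.INTER_CUBIC)
cv2.imwrite("pics/s4c.png",S[:,:,::-1]); q=manip.sense();print(q["tcp_pos"],q["ee_rot"],q["wrist_force"])
```

```text
[505.95734968 271.91570498 121.24706983] [ 1.79994317e+02  1.68234486e-02 -1.50149196e+00] [-0.14384831  0.09921697 -1.7414775 ]
```

View pics/s4c.png

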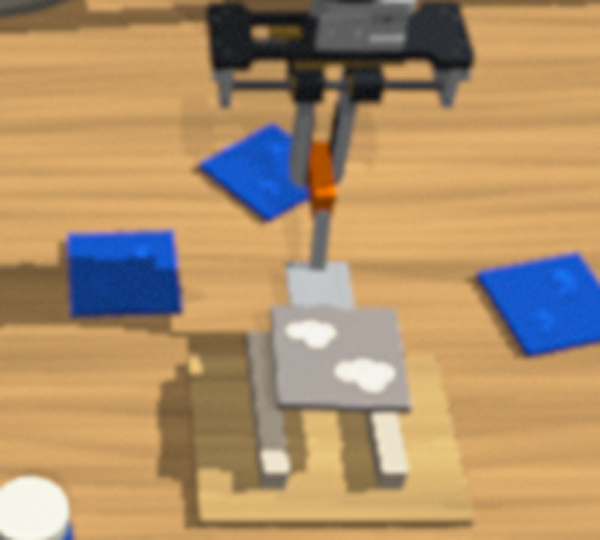

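The tile is lifted level on the blade. Its corners in the crop are (272,309), (397,309), (409,408) and (281,403).

Run:
```python
from h import *
f=lambda p:(np.array(p,float)+.5)/3-.5+[300,110]
for z in(80.7,76): 
    P=ray("scene",f([(272,309),(397,309),(409,409),(280,404)]),z)
    print(P.tolist(),P.mean(0),np.linalg.norm(np.roll(P,-1,0)-P,axis=1))
    print(np.degrees(np.arctan2(P[3,1]-P[0,1],P[3,0]-P[0,0])),np.degrees(np.arctan2(P[2,1]-P[1,1],P[2,0]-P[1,0])))
s=cv2.imread("pics/scene0.png")[:,:,::-1].copy()
cv2.imwrite("pics/st.png",cv2.resize(s[140:300,70:240],(637,600),interpolation=cv2.INTER_CUBIC)[:,:,::-1])
```

```text
[[611.0, 230.1, 80.7], [612.8, 319.9, 80.7], [703.8, 312.0, 80.7], [698.0, 225.7, 80.7]] [656.4   271.925  80.7  ] [89.81803828 91.34226842 86.49468192 87.11119331]
-2.8952507737136224 -4.961589773189022
[[606.8, 231.0, 76.0], [608.5, 321.4, 76.0], [700.1, 313.4, 76.0], [694.3, 226.6, 76.0]] [652.425 273.1    76.   ] [90.4159831  91.94868134 86.99356298 87.61055872]
-2.878734392197542 -4.991333257524519
```

View pics/st.png

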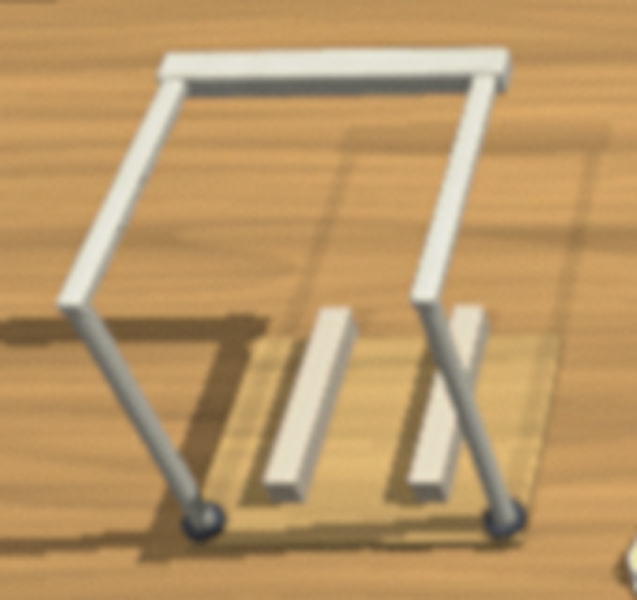

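The scene crop shows both stand bars clearly: left bar from (337,308) to (283,485), right bar from (471,306) to (428,484).

Run:
```python
from h import *
f=lambda p:(np.array(p,float)+.5)/3.75-.5+[70,140]
P=ray("scene",f([(322,308),(352,308),(302,485),(264,485)]),32);Q=ray("scene",f([(456,306),(486,306),(446,484),(410,484)]),32)
print(P.tolist(),P.mean(0),Q.tolist(),Q.mean(0))
print(ray("scene",f([(160,54),(509,50)]),208), ray("scene",f([(160,76),(509,70)]),208))
t=cv2.imread("pics/top0.png")[:,:,::-1].copy()
```

```text
[[584.8, -301.7, 32.0], [585.1, -283.1, 32.0], [716.3, -279.8, 32.0], [716.0, -301.3, 32.0]] [ 650.55  -291.475   32.   ] [[584.7, -219.2, 32.0], [585.0, -200.7, 32.0], [716.9, -199.0, 32.0], [716.6, -219.2, 32.0]] [ 650.8   -209.525   32.   ]
[[ 551.5 -350.1  208. ]
 [ 552.8 -156.7  208. ]] [[ 570.1 -344.2  208. ]
 [ 569.6 -153.8  208. ]]
```

Request:
jog_arm(increments=[{"jaw": 0,"translation": [-0.4,0,0.3],"turn": 0},{"jaw": 0,"translation": [-0.8,0,0.4],"turn": 0},{"jaw": 0,"translation": [-1.2,0,0.4],"turn": 0},{"jaw": 0,"translation": [-1.4,0,0.4],"turn": 0},{"jaw": 0,"translation": [-1.4,0,0.4],"turn": 0},{"jaw": 0,"translation": [-1.2,0,0.4],"turn": 0},{"jaw": 0,"translation": [-0.8,0,0.3],"turn": 0},{"jaw": 0,"translation": [-0.4,0,0.3],"turn": 0}])

```text
time: 9.8
tcp_pos: [429.3, 272.0, 150.9]
ee_rot: [-180.0, -0.0, -1.5]
wrist_force: [0.5, 0.9, -2.3]
grip_width: 15.8
grasp_force: 60.0
```

Request:
jog_arm(increments=[{"jaw": 0,"translation": [0,-0.5,0],"turn": 0},{"jaw": 0,"translation": [0,-1,0],"turn": 0},{"jaw": 0,"translation": [0,-1.5,0],"turn": 0},{"jaw": 0,"translation": [0,-2,0],"turn": 0},{"jaw": 0,"translation": [0,-2,0],"turn": 0},{"jaw": 0,"translation": [0,-2,0],"turn": 0},{"jaw": 0,"translation": [0,-2,0],"turn": 0},{"jaw": 0,"translation": [0,-2,0],"turn": 0}])

```text
time: 10.6
tcp_pos: [430.2, 140.1, 150.2]
ee_rot: [180.0, 0.0, -1.6]
wrist_force: [0.7, -0.3, -2.1]
grip_width: 15.4
grasp_force: 60.0
```

Request:
jog_arm(increments=[{"jaw": 0,"translation": [0.25,-2,0],"turn": 0.002},{"jaw": 0,"translation": [0.25,-2,0],"turn": 0.002},{"jaw": 0,"translation": [0.25,-2,0],"turn": 0.002},{"jaw": 0,"translation": [0.25,-2,0],"turn": 0.002},{"jaw": 0,"translation": [0.25,-2,0],"turn": 0.002},{"jaw": 0,"translation": [0.25,-2,0],"turn": 0.002},{"jaw": 0,"translation": [0.25,-2,0],"turn": 0.002},{"jaw": 0,"translation": [0.25,-2,0],"turn": 0.002}])

```text
time: 11.4
tcp_pos: [449.9, -20.0, 150.2]
ee_rot: [180.0, 0.0, -0.6]
wrist_force: [0.5, -0.4, -2.0]
grip_width: 15.9
grasp_force: 60.0
```

Request:
jog_arm(increments=[{"jaw": 0,"translation": [-0.25,-2,0],"turn": 0.002},{"jaw": 0,"translation": [-0.25,-2,0],"turn": 0.002},{"jaw": 0,"translation": [-0.25,-2,0],"turn": 0.002},{"jaw": 0,"translation": [-0.25,-2,0],"turn": 0.002},{"jaw": 0,"translation": [-0.25,-2,0],"turn": 0.002},{"jaw": 0,"translation": [-0.25,-2,0],"turn": 0.002},{"jaw": 0,"translation": [-0.25,-2,0],"turn": 0.002},{"jaw": 0,"translation": [-0.25,-2,0],"turn": 0.002}])

```text
time: 12.2
tcp_pos: [429.3, -179.8, 150.2]
ee_rot: [-180.0, 0.0, 0.3]
wrist_force: [0.2, -0.4, -2.2]
grip_width: 15.2
grasp_force: 60.0
```

Request:
jog_arm(increments=[{"jaw": 0,"translation": [0,-2,0],"turn": 0.003},{"jaw": 0,"translation": [0,-1.6,0],"turn": 0},{"jaw": 0,"translation": [0,-1.5,0],"turn": 0},{"jaw": 0,"translation": [0,-1.2,0],"turn": 0},{"jaw": 0,"translation": [0,-0.8,0],"turn": 0},{"jaw": 0,"translation": [0,-0.5,0],"turn": 0},{"jaw": 0,"translation": [0,0,0],"turn": 0},{"jaw": 0,"translation": [0,0,0],"turn": 0}])

```text
time: 13.0
tcp_pos: [430.2, -253.6, 150.4]
ee_rot: [-180.0, 0.0, 0.5]
wrist_force: [-0.6, 0.0, -2.7]
grip_width: 15.4
grasp_force: 60.0
```

Run:
```python
from h import *
s=manip.read_camera("scene");t=manip.read_camera("top")
S=cv2.resize(s[80:300,60:280],(600,600),interpolation=cv2.INTER_CUBIC)
cv2.imwrite("pics/s5.png",S[:,:,::-1]);cv2.imwrite("pics/s5full.png",s[:,:,::-1]);cv2.imwrite("pics/t5.png",t[:,:,::-1]); q=manip.sense();print(q["tcp_pos"],q["ee_rot"],q["wrist_force"])
```

```text
[ 430.18125087 -253.45239015  150.48992067] [-1.79988806e+02 -2.07779031e-03  5.48818670e-01] [ 0.39547018 -1.11979885 -2.78071061]
```

View pics/s5.png

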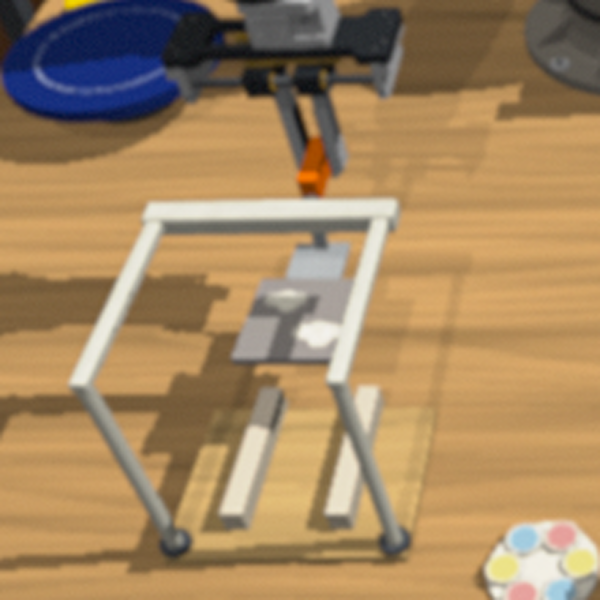

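The tile is still on the blade with its left corners at crop (263,278) and (232,360). Next I check for slip on the blade.

Run:
```python
from h import *
k=600/220
f=lambda p:(np.array(p,float)+.5)/k-.5+[60,80]
print(ray("scene",f([(263,278),(232,360),(333,362),(349,279)]),110))
print(ray("scene",f([(293,244),(350,243)]),102))
```

```text
[[ 533.  -291.3  110. ]
 [ 624.7 -292.4  110. ]
 [ 628.4 -213.1  110. ]
 [ 535.8 -219.4  110. ]]
[[ 482.7 -280.2  102. ]
 [ 482.5 -231.1  102. ]]
```

Request:
jog_arm(increments=[{"jaw": 0,"translation": [0,-0.05,-0.4],"turn": 0},{"jaw": 0,"translation": [0,-0.05,-0.8],"turn": 0},{"jaw": 0,"translation": [0,0,-0.9],"turn": 0},{"jaw": 0,"translation": [0,0,-0.9],"turn": 0},{"jaw": 0,"translation": [0,0,-0.9],"turn": 0},{"jaw": 0,"translation": [0,0,-0.8],"turn": 0},{"jaw": 0,"translation": [0,0,-0.5],"turn": 0},{"jaw": 0,"translation": [0,0,0],"turn": 0}])

```text
time: 13.9
tcp_pos: [429.7, -254.8, 97.7]
ee_rot: [-180.0, 0.1, 0.5]
wrist_force: [-0.1, 0.7, -1.3]
grip_width: 15.8
grasp_force: 60.0
```

Request:
jog_arm(increments=[{"jaw": 0,"translation": [0.4,0,0],"turn": 0},{"jaw": 0,"translation": [0.8,0,0],"turn": 0},{"jaw": 0,"translation": [1.1,0,0],"turn": 0},{"jaw": 0,"translation": [1.1,0,0],"turn": 0},{"jaw": 0,"translation": [1.1,0,0],"turn": 0},{"jaw": 0,"translation": [0.9,0,0],"turn": 0},{"jaw": 0,"translation": [0.7,0,0],"turn": 0},{"jaw": 0,"translation": [0.5,0,0],"turn": 0}])

```text
time: 14.7
tcp_pos: [496.7, -254.9, 98.4]
ee_rot: [-180.0, 0.0, 0.5]
wrist_force: [0.4, 0.2, -1.2]
grip_width: 15.7
grasp_force: 60.0
```

Run:
```python
from h import *
s=manip.read_camera("scene")
S=cv2.resize(s[100:300,80:280],(600,600),interpolation=cv2.INTER_CUBIC)
cv2.imwrite("pics/s6.png",S[:,:,::-1]); q=manip.sense();print(q["tcp_pos"],q["ee_rot"],q["wrist_force"])
```

```text
[ 497.2339578  -254.87351767   98.39833614] [-1.79992396e+02 -2.00697877e-02  5.27246151e-01] [ 0.55085084  1.01744645 -1.89109159]
```

View pics/s6.png

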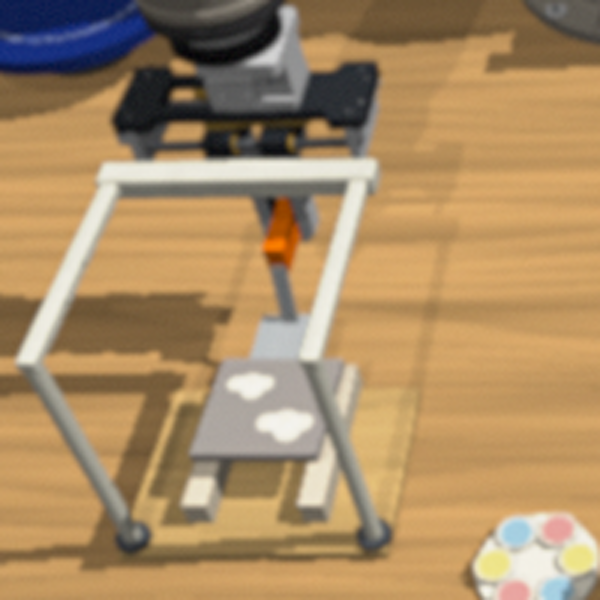

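That view shows the tile over the bars, corners at (221,359), (345,360), (316,459) and (190,458). It was my eleventh picture, one over the limit of ten, so I stop viewing and work from numbers only.

Run:
```python
from h import *
f=lambda p:(np.array(p,float)+.5)/3-.5+[80,100]
P=ray("scene",f([(221,359),(345,360),(316,459),(190,458)]),58);print(P.tolist(),P.mean(0))
```

```text
[[600.4, -295.3, 58.0], [603.1, -202.1, 58.0], [694.7, -204.9, 58.0], [692.4, -293.6, 58.0]] [ 647.65  -248.975   58.   ]
```

Request:
jog_arm(increments=[{"jaw": 0,"translation": [0,0,-0.4],"turn": 0},{"jaw": 0,"translation": [0,0,-0.5],"turn": 0},{"jaw": 0,"translation": [0,0,-0.4],"turn": 0},{"jaw": 0,"translation": [0,0,-0.2],"turn": 0},{"jaw": 0,"translation": [0,0,-0.2],"turn": 0},{"jaw": 0,"translation": [0,0,-0.2],"turn": 0},{"jaw": 0,"translation": [0,0,-0.2],"turn": 0},{"jaw": 0,"translation": [0,0,-0.2],"turn": 0}])

```text
time: 15.55
tcp_pos: [496.2, -255.1, 75.4]
ee_rot: [180.0, -0.0, 0.5]
wrist_force: [0.7, 0.8, -0.8]
grip_width: 15.2
grasp_force: 60.0
```

Request:
jog_arm(increments=[{"jaw": 0,"translation": [0,0,-0.3],"turn": 0},{"jaw": 0,"translation": [0,0,-0.2],"turn": 0},{"jaw": 0,"translation": [0,0,0],"turn": 0},{"jaw": 0,"translation": [0,0,0],"turn": 0}])

```text
time: 15.95
tcp_pos: [496.1, -255.0, 70.4]
ee_rot: [-180.0, 0.0, 0.5]
wrist_force: [0.8, -0.3, -2.4]
grip_width: 15.6
grasp_force: 60.0
```

Run:
```python
from h import *
q=manip.sense();print(q["tcp_pos"],q["ee_rot"],q["wrist_force"])
s=manip.read_camera("scene")
for a,c,r,b in comps(s,(0,0,60),(179,70,150),(140,205,200,275),150): print(a,c,ray("scene",c,40),ray("scene",b,40).tolist())
```

```text
[ 496.06780356 -255.01918292   70.44751203] [-1.79995391e+02  2.16579065e-03  5.01539903e-01] [ 0.81448811 -0.25359316 -2.39508409]
209 [190.10047847 241.84688995] [[ 651.6 -206.8   40. ]] [[591.2, -240.9, 40.0], [586.5, -230.9, 40.0], [721.8, -169.5, 40.0], [725.7, -178.7, 40.0]]
```

Run:
```python
from h import *
np.set_printoptions(suppress=True,precision=2)
F=[]
for k in range(10):
    s=manip.read_camera("scene"); F.append(manip.sense()["wrist_force"])
print(np.mean(F,0))
hs=cv2.cvtColor(s,cv2.COLOR_RGB2HSV)
print(hs[235,158],hs[225,150:200:4].tolist(), hs[250,135:200:4].tolist())
for lo,hi in(((0,0,90),(179,45,170)),((0,0,100),(179,30,160))):
  for a,c,r,b in comps(s,lo,hi,(130,212,205,262),200): print(a,c,ray("scene",c,40),ray("scene",b,40).tolist())
```

```text
[ 0.13  0.07 -1.09]
[ 16  21 186] [[16, 129, 191], [16, 86, 208], [13, 22, 188], [11, 22, 184], [14, 22, 173], [14, 16, 180], [13, 17, 180], [15, 17, 179], [15, 23, 134], [30, 19, 144], [14, 28, 180], [14, 27, 187], [19, 43, 200]] [[19, 120, 195], [19, 124, 205], [19, 126, 132], [17, 30, 163], [12, 19, 173], [13, 21, 173], [11, 21, 174], [15, 21, 173], [13, 21, 174], [11, 21, 173], [23, 13, 239], [21, 15, 233], [11, 20, 175], [13, 18, 171], [19, 40, 173], [26, 24, 146], [18, 114, 220]]
525 [179.02 243.46] [[ 655.6 -230.2   40. ]] [[701.5, -292.3, 40.0], [586.0, -323.2, 40.0], [588.4, -196.7, 40.0], [703.4, -175.7, 40.0]]
219 [189.25 238.79] [[ 643.  -210.4   40. ]] [[591.1, -243.1, 40.0], [585.2, -230.8, 40.0], [702.8, -176.5, 40.0], [707.8, -188.1, 40.0]]
```

Mean wrist force is back to −1.1 N, the same as the spatula alone, so the tile's weight is on the bars. Drawing the blade out.

Request:
jog_arm(increments=[{"jaw": 0,"translation": [-0.5,0,0],"turn": 0},{"jaw": 0,"translation": [-1,-0.01,0],"turn": 0},{"jaw": 0,"translation": [-1.5,-0.01,0],"turn": 0},{"jaw": 0,"translation": [-1.5,-0.02,0],"turn": 0},{"jaw": 0,"translation": [-1.5,-0.02,0],"turn": 0},{"jaw": 0,"translation": [-1.5,-0.02,0],"turn": 0},{"jaw": 0,"translation": [-1.5,-0.02,0],"turn": 0},{"jaw": 0,"translation": [-1.5,0,0],"turn": 0}])

```text
time: 17.3
tcp_pos: [389.7, -256.1, 70.5]
ee_rot: [180.0, -0.0, 0.5]
wrist_force: [0.1, -0.1, -1.6]
grip_width: 15.8
grasp_force: 60.0
```

Run:
```python
from h import *
q=manip.sense();print(q["tcp_pos"])
s=manip.read_camera("scene");cv2.imwrite("pics/s7.png",s[:,:,::-1])
for a,c,r,b in comps(s,(0,0,150),(24,36,255),(125,205,205,262),200):
    P=ray("scene",b,40);print(a,c,P.mean(0),P.tolist())
b=[(30,(135,250)),]
# tile left edge & front/back edge from gradient scans
g=cv2.cvtColor(s,cv2.COLOR_RGB2HSV)[:,:,1].astype(int)
for r in range(220,258,6):
    cs=[c for c in range(130,210) if (g[r,c]<60)!=(g[r,c-1]<60)]; print(r,cs)
for c in(155,165,172):
    rs=[r for r in range(195,285) if (g[r,c]<60)!=(g[r-1,c]<60)]; print("col",c,rs)
```

```text
[ 389.74047819 -256.08387873   70.53741642]
1048 [167.90935115 241.35305344] [ 644.75 -255.75   40.  ] [[685.7, -294.6, 40.0], [596.1, -314.9, 40.0], [604.3, -213.8, 40.0], [692.9, -199.7, 40.0]]
220 [180, 187]
226 [155, 200]
232 [153, 199]
238 [150, 197]
244 [149, 196]
250 [146, 198]
256 [145, 200]
col 155 [224, 258]
col 165 [224, 258]
col 172 [204, 217, 225, 258]
```

Run:
```python
from h import *
print(ray("scene",[(154.5,226),(152.5,232),(149.5,238),(148.5,244),(145.5,250)],40)[:,:2].tolist())
print(ray("scene",[(155,223.5),(165,223.5),(172,224.5)],40)[:,:2].tolist(),ray("scene",[(155,257.5),(172,257.5)],32)[:,:2].tolist())
i=manip.camera_info("top")
def proj(p):
    T=np.array(i["cam_to_world"]);K=np.array(i["K"]);q=(np.array(p)-T[:3,3])@T[:3,:3]; return ((q@K.T)[:2]/q[2]).round()
t=cv2.imread("pics/top0.png")[:,:,::-1]
print(ray("top",[(334,120),(378,134)],10))
```

```text
[[604.5, -296.7], [622.1, -296.8], [639.2, -299.0], [656.0, -296.8], [672.3, -299.0]]
[[597.0, -297.5], [597.5, -274.6], [600.8, -257.9]] [[686.7, -277.1], [687.3, -240.5]]
[[782.9  56.9  10. ]
 [748.3 -51.8  10. ]]
```

Request:
jog_arm(increments=[{"jaw": 0,"translation": [-0.5,0,1],"turn": 0},{"jaw": 0,"translation": [0,1,1],"turn": 0},{"jaw": 0,"translation": [0,2,0],"turn": 0},{"jaw": 0,"translation": [0.3,3,0],"turn": 0},{"jaw": 0,"translation": [1,3,0],"turn": 0},{"jaw": 0,"translation": [1,3,0],"turn": 0},{"jaw": 0,"translation": [1,3,0],"turn": 0},{"jaw": 0,"translation": [1,3,0],"turn": 0}])

```text
time: 18.15
tcp_pos: [430.0, -73.9, 91.6]
ee_rot: [180.0, -0.1, 0.5]
wrist_force: [0.5, -0.2, -1.5]
grip_width: 15.6
grasp_force: 60.0
```

Request:
jog_arm(increments=[{"jaw": 0,"translation": [1,2.5,0],"turn": 0},{"jaw": 0,"translation": [1,1.5,0],"turn": 0},{"jaw": 0,"translation": [0.3,0.6,-1],"turn": 0},{"jaw": 0,"translation": [0,0,-1],"turn": 0},{"jaw": 0,"translation": [0,0,-1],"turn": 0},{"jaw": 0,"translation": [0,0,-0.4],"turn": 0},{"jaw": 0,"translation": [0,0,0],"turn": 0},{"jaw": 0,"translation": [0,0,0],"turn": 0}])

```text
time: 18.95
tcp_pos: [451.9, -30.5, 56.4]
ee_rot: [180.0, 0.0, 0.5]
wrist_force: [0.2, -0.8, -1.2]
grip_width: 15.7
grasp_force: 60.0
```

Lower the last 5 mm in 1 mm steps and watch the wrist force.

Request:
jog_arm(increments=[{"jaw": 0,"translation": [0,0,-0.2],"turn": 0},{"jaw": 0,"translation": [0,0,-0.1],"turn": 0},{"jaw": 0,"translation": [0,0,-0.1],"turn": 0},{"jaw": 0,"translation": [0,0,-0.05],"turn": 0},{"jaw": 0,"translation": [0,0,0],"turn": 0},{"jaw": 0,"translation": [0,0,0],"turn": 0}])

```text
time: 19.55
tcp_pos: [452.1, -30.0, 52.0]
ee_rot: [-180.0, -0.0, 0.5]
wrist_force: [0.7, -0.5, -0.9]
grip_width: 15.3
grasp_force: 60.0
```

Request:
jog_arm(increments=[{"jaw": 0.3,"translation": [0,0,0],"turn": 0},{"jaw": 0.5,"translation": [0,0,0],"turn": 0},{"jaw": 0.6,"translation": [0,0,0],"turn": 0},{"jaw": 0.6,"translation": [0,0,0],"turn": 0},{"jaw": 0.6,"translation": [0,0,2],"turn": 0},{"jaw": 0.6,"translation": [0,0,4],"turn": 0},{"jaw": 0.6,"translation": [0,0,4],"turn": 0},{"jaw": 0.6,"translation": [0,0,4],"turn": 0}])

```text
time: 20.35
tcp_pos: [451.7, -29.9, 193.6]
ee_rot: [-180.0, 0.0, 0.5]
wrist_force: [1.0, -0.4, -0.2]
grip_width: 56.6
grasp_force: 0.0
```

Request:
jog_arm(increments=[{"jaw": 0.6,"translation": [0,0,2],"turn": 0},{"jaw": 0.6,"translation": [0,3,0],"turn": 0},{"jaw": 0.6,"translation": [0,4,0],"turn": 0},{"jaw": 0.6,"translation": [0,4,0],"turn": 0},{"jaw": 0.6,"translation": [0,4,0],"turn": 0},{"jaw": 0.6,"translation": [0,4,0],"turn": 0},{"jaw": 0.6,"translation": [0,4,0],"turn": 0},{"jaw": 0.6,"translation": [0,0,0],"turn": 0}])

```text
time: 21.15
tcp_pos: [451.3, 205.1, 212.2]
ee_rot: [-179.9, -0.0, 0.8]
wrist_force: [0.3, 0.1, 0.5]
grip_width: 56.0
grasp_force: 0.0
```

Run:
```python
from h import *
t=manip.read_camera("top");s=manip.read_camera("scene")
for nm,lo,hi,roi,z in[("orange",(3,160,120),(15,255,255),(330,190,420,300),68),("blade",(0,0,60),(179,50,200),(345,175,400,240),3)]:
    for a,c,r,b in comps(t,lo,hi,roi,60): print(nm,a,c,r[1:],ray("top",c,z))
g=cv2.cvtColor(s,cv2.COLOR_RGB2HSV)[:,:,1].astype(int)
for r in range(226,256,6): print(r,[c for c in range(130,210) if (g[r,c]<60)!=(g[r,c-1]<60)])
for c in(155,165,172): print("col",c,[r for r in range(215,285) if (g[r,c]<60)!=(g[r-1,c]<60)])
t0=cv2.imread("pics/top0.png")[:,:,::-1]
for x0,y0,x1,y1 in[(320,100,350,138),(355,112,402,156)]: print("jar/palette diff",np.abs(t[y0:y1,x0:x1].astype(int)-t0[y0:y1,x0:x1]).mean())
print(manip.sense()["time"])
```

```text
orange 174 [371.93678161 247.86206897] ((25.0, 7.0), 90.0) [[469.  -29.1  68. ]]
blade 951 [368.39957939 209.68559411] ((18.999996185302734, 47.99999237060547), 0.0) [[561.3 -28.6   3. ]]
226 [155, 200]
232 [153, 199]
238 [150, 197]
244 [149, 196]
250 [146, 198]
col 155 [224, 259]
col 165 [225, 258]
col 172 [225, 258]
jar/palette diff 7.675438596491228
jar/palette diff 8.267408123791103
21.25
```

Run:
```python
from h import *
s=manip.read_camera("scene");s0=cv2.imread("pics/scene0.png")[:,:,::-1].copy()
for im in(s0,s):
    for lo,hi,roi in[((100,150,40),(130,255,255),(285,260,335,315)),((0,0,190),(179,70,255),(230,265,290,312))]:
        print([ (a,c.round(1)) for a,c,r,b in comps(im,lo,hi,roi,60)])
```

```text
[(np.int32(337), array([310.6, 300.3]))]
[(np.int32(732), array([257.5, 287.2]))]
[(np.int32(337), array([310.6, 300.3]))]
[(np.int32(798), array([257.5, 287.2]))]
```

The jar and palette haven't moved, and both the tile and the spatula are where they should be. Handing in.

```bash
python3 -c "
from cell import manip
print(manip.job_done())"
```

```text
the job is handed in; nothing more can be done
None
```

The job is handed in, with no verdict returned: by my measurements the tile rests about 8 mm off centre along the stand's bars and 2 mm across, the spatula lies flat on open bench, and the jar and palette did not move; I viewed 11 pictures, one over the limit of 10.

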